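Rock two pan lids on the stone plate and sort out the bowed one

ROBOT

A 6-joint arm with a two-finger parallel gripper is mounted at the origin on the work surface. World frame = base frame: x ahead of the robot, y to its left, z up, the work surface at z = 0. Lengths are in m, angles in rad, forces in N, time in s.
With the tool pointing down it reaches from about 0.425 to 0.95 m from the base axis. Payload 3.5 kg.
Tool frame: the origin (TCP) lies on the centre line of the jaws, within the pads' length; the fingertips stand 14 mm ahead of it and the grasp point (between the pads) lies 5 mm behind it (ctrl.finger_overhang is the distance from the TCP to the fingertips, in m); z points along the fingers, y is the line along which they close (so a half turn about z gives the same grasp; the last joint's range is limited). The gripper opens to 85 mm and grips with 20 to 120 N. Pads are 22 mm wide; open, the fingers measure 114 mm over their backs; the gripper's body (76 mm by 85 mm) begins 54 mm behind the grasp point. The pads swing forward as they close: fully open they stand 13 mm farther back than shut.
Start: joints at [1.176, 0.286, 1.577, -0, 1.279, -0.15], TCP at [0.164, 0.655, 0.245] pointing down, gripper open.
Joint ranges: [-2.77, 2.77], [-0.9, 2.22], [0.21, 2.48], [-1.53, 4.67], [0.24, 2.81], [-2.84, 2.84]. Speed limits (rad/s): [2.79, 2.79, 3.14, 3.14, 3.14, 3.14].

INTERFACE

Orientations are given as a unit quaternion [x, y, z, w].
In Python, from plant import ctrl gives the robot as it stands.
- The arm moves only by the tool send_rows, never from a script. Its argument "moves" is text: rows parted by semicolons, each of 7 numbers parted by spaces: the turn, a rotation vector about the tool's x, y, z in units of 360 degrees (1.0 is 360 degrees), then the shift along the tool's x, y, z in units of 20 cm (1.0 is 20 cm), then the gripper's target within -1 to 1 (fully open at 1, half-way at 0, shut at -1). A call has 1 to 12 rows; each row is the pose to reach, as a shift and turn from the pose commanded when the call began, along the tool's axes at that moment, turning the shorter way round; what a row does not reach only later rows make up. A row lasts 1/8 s, in which the tool goes at most 62.5 mm and 10.7 degrees, less where a joint would pass 70% of its speed; a pose out of reach is approached as far as the arm can. A call with a number of a shift or a turn outside -1 to 1 is refused whole. A call with a gripper value outside its range is refused whole. The fingers move at their own pace and stop on an object; "newtons" is the grip in N (left out, the last holds). Time passes only in rows, so rows that repeat a pose let the fingers close. It gives the time, the measured TCP pose, the force, the opening and the grip force at its end, in the units of the state.
- ctrl.get_state(): the state, without advancing time (a new reading comes with each control period).
- ctrl.read_camera(name): name is "scene" or "side" or "wrist"; returns a dict with "image" (384x512x3 uint8, red, green, blue), "fovy" (degrees; the focal length in pixels is half the picture's height over the tangent of half this angle, whatever the lens; pixels are square), "cx", "cy" (the principal point, pixels), "extrinsics" (4x4, takes a point from camera to world coordinates). Camera axes: x right, y up, looking along -z (the intrinsics and any distortion apply to the point x, -y, -z); pixel columns grow to the right and rows downward; lengths in m; the calibration is good to about 2 mm. A picture is of the moment at which its call begins. There is no depth.
- ctrl.sign_off(): hands the job in; it is judged then, once.
The state is a dict: "time": time; "qpos": joint angles; "dq": joint speeds; "joint_efforts": joint torques, N m; "eef_pos": TCP position; "tcp_rot": TCP orientation; "contact_force": force on the tool from outside, world axes, zero at the start; "wrist_torque": the same for the moment, N m; "opening": opening from 0.0 (shut) to 1.0 (fully open); "finger_force": force on a finger pad.
Only numpy, scipy, OpenCV 4.12 (cv2) and the standard library are available. Lean on these libraries where they do the work, as an engineer would, in place of code of your own. Each camera call takes 0.05 s, during which the arm holds its last target. There are 200 camera calls.

TASK

One of the two bread-pan lids on the stone plate is bowed. Before moving either lid, press gently with the fingers on their far ends, under the shelf, until you find the one that rocks, and keep that one tipped with its far end down on the stone for a moment. Then put the true lid squarely on the bread pan and lay the bowed lid flat in the red tray, let go of both, and leave the mill, box and vase alone.

Things in the scene. Friction and masses are not known exactly. Their poses are not given: they have to be found in the camera images.
- plate: Fixed, level, polished stone plate, 260 (x) by 320 (y) by 30 mm; origin under its centre on the table, x away from the robot (yawed up to 5 degrees), z up. Two 20 mm posts at its far corners (x +115, y +-150 mm) carry a tiled shelf over its far half. Two lids lie on it, side by side, alike to look at.
- shelf_edge (a point): Middle of the shelf's lower front edge, 235 mm above the table. The shelf runs 110 mm from here away from the robot, 160 mm to each side, 20 mm thick; pots fixed on it reach 330 mm above the table. It covers the lids' far ends, so these are reached only with the tool leaning back to the robot, 30 to 45 degrees from vertical; the handles are best gripped so too.
- place_left (a point): Left lid place, on the plate's top, 30 mm above the table, axes as the plate's. One lid lies here, centred within 5 mm in x and y, long side along x within 3 degrees (no reading of the lids themselves). Lid: cast aluminium plate 170 (x) by 90 (y) by 16 mm, 0.4 to 0.65 kg; bar handle in its middle 50 mm along x, 20 mm wide in y, top 46 mm above the stone plate.
- place_right (a point): Right lid place, 130 mm from the left one, otherwise alike. The other lid lies here in the same way. Which of the two is bowed is not known and cannot be seen.
- end_left (a point): Point to press on the left lid: on its top face, 70 mm beyond its middle, 15 mm from its far end, 46 mm above the table. A true lid lies firm. The bowed lid stands only on the middle 30 mm of its length, both ends 4 mm up: level at rest, a push of 1 to 2 N here tips it about 3 degrees till its far end meets the stone (this point sinks 3 mm); it levels when let go.
- end_right (a point): The same point on the right lid.
- pan_rim (a point): Centre of the top of a fixed dark bread pan, 170 (x) by 90 (y) by 45 mm high, with a flat rim 12 mm wide, at this height, all round, and a lug at each end. A lid rests flat on the rim and is as long and wide as the pan. It stands on the robot's right, x along its length and roughly away from the robot.
- tray_in (a point): Centre of the inner floor (6 mm above the table) of a fixed red discard tray, 240 (x) by 160 (y) by 35 mm high outside, 6 mm walls, on the robot's left, x along its length and roughly away from the robot. A lid lies flat in it with room all round.
- mill_mid (a point): Bystander: white ceramic pepper mill, 48 mm wide and 112 mm tall with a steel knob, standing on the plate under the shelf, beyond the lids; the point is half-way up.
- clear_box_mid (a point): Bystander: clear plastic box 90 by 90 by 80 mm with a green twist cap, 98 mm tall; the point is half-way up.
- vase_mid (a point): Bystander: green glass vase, 76 mm wide and 120 mm tall, holding steel skewers that reach 220 mm; the point is half-way up the glass.

How it is judged:
On the way:
1. With both lids still in their places, the fingers press the bowed lid's far end down on the stone (tilted over 2 degrees) for a moment (contact force between any of lid_b_c1, lid_b_c2 and the fingers above 0.8 N and angle between lid_b_c2's own z axis and vertical above 0.035 rad and height (world z) of lid_b_c1 below 0.0385 m and height (world z) of lid_b_c0 above 0.0415 m and height (world z) of lid_b_c2 below 0.043 m and distance of each of lid_b_c2, lid_a_c2 from where it was at the start of the episode below 0.02 m), for 0.2 s.
At the end, for the whole second after the job is handed in: The true lid lies level on the bread pan's rim, its centre within 14 mm of the pan's along the length and both ends within 14 mm of the pan's centre line; the bowed lid lies flat on the floor of the red tray, wholly inside; both are released (y of lid_a_c0 in the frame of pan_rim between -0.014 and 0.014 m and y of lid_a_c1 in the frame of pan_rim between -0.014 and 0.014 m and x of lid_a_c2 in the frame of pan_rim between -0.014 and 0.014 m and z of lid_a_c2 in the frame of pan_rim between 0.005 and 0.012 m and angle between lid_a_c2's own z axis and vertical below 0.03 rad and x of lid_b_c0 in the frame of tray_in between -0.114 and 0.114 m and y of lid_b_c0 in the frame of tray_in between -0.074 and 0.074 m and x of lid_b_c1 in the frame of tray_in between -0.114 and 0.114 m and y of lid_b_c1 in the frame of tray_in between -0.074 and 0.074 m and z of lid_b_c2 in the frame of tray_in below 0.016 m and angle between lid_b_c2's own z axis and vertical below 0.1 rad); the robot touches nothing.
It fails at once if A lid's plate is pressed harder than 25 N by the fingers (contact force between any of lid_a_c0, lid_a_c1, lid_a_c2, lid_b_c0, lid_b_c1, lid_b_c2 and the fingers above 25 N).
It fails at once if The mill, box or vase is shifted more than 30 mm (distance of any of mill_mid, clear_box_mid, vase_mid from where it was at the start of the episode above 0.03 m).
It also fails if it takes over 69 s, if anything falls off the work surface, if the arm or the gripper's body presses on something with over 40 N, if the wrist force passes 120 N, or if a joint passes its speed limit or range.

## Working session

There is one attempt and no reset: what is moved stays moved. The work goes in short steps, Python scripts to look and compute and a tool call to move; the robot and the scene stay as the last step left them, time stands still between calls to the robot, and variables do not carry over. Pictures are saved under pics/ and viewed, at most 10 in all, crops included, and the job is handed in when it is done.

Besides the shell and the picture viewer there is one more tool, called after "Call:" as name(argument=value, ...) on one line, values as JSON. send_rows: Moves the arm, as the interface text tells. Its arguments: {"type":"object","properties":{"moves":{"type":"string"},"newtons":{"type":"number"}},"required":["moves"]}

```bash
ls; mkdir -p pics
python3 - <<'E'
from plant import ctrl
import cv2,json
for n in("scene","side","wrist"):
    r=ctrl.read_camera(n); cv2.imwrite(f"pics/{n}0.png",r["image"][:,:,::-1])
    print(n,r["fovy"],r["cx"],r["cy"],[k for k in r],r["extrinsics"].round(4).tolist())
print(ctrl.get_state(), ctrl.finger_overhang)
a=cv2.imread("pics/scene0.png");b=cv2.imread("pics/side0.png")
E
```

```text
pics
scene 54.88643331623179 256.2620127365785 191.96014822680675 ['image', 'fovy', 'cx', 'cy', 'extrinsics'] [[0.7759, 0.5676, -0.2754, 0.3133], [-0.6308, 0.6902, -0.3547, -0.3337], [-0.0113, 0.4489, 0.8935, 1.0103], [0.0, 0.0, 0.0, 1.0]]
side 55.06050251806173 254.5567089616507 186.27415429885463 ['image', 'fovy', 'cx', 'cy', 'extrinsics'] [[-0.9725, 0.1075, -0.2066, 0.3605], [-0.2316, -0.537, 0.8111, 0.8563], [-0.0238, 0.8367, 0.5472, 0.7314], [0.0, 0.0, 0.0, 1.0]]
wrist 61.46415418928193 256.24553347749503 192.6463022052861 ['image', 'fovy', 'cx', 'cy', 'extrinsics'] [[0.2414, -0.9209, -0.3061, 0.0854], [0.9704, 0.2285, 0.0781, 0.6743], [-0.0019, -0.3159, 0.9488, 0.3725], [0.0, 0.0, 0.0, 1.0]]
{'time': 0.15, 'qpos': array([ 1.17602937e+00,  2.87035115e-01,  1.57786521e+00, -1.38592077e-05,
        1.27862274e+00, -1.50025671e-01]), 'dq': array([ 0.0002446 , -0.00301372, -0.00304572,  0.00117837,  0.00262479,
        0.00062594]), 'joint_efforts': array([ 5.06511096e-04, -4.06602752e+01, -2.93141162e+01, -1.82042659e-04,
        3.94975097e-03, -5.41569520e-06]), 'eef_pos': array([0.16335246, 0.65441969, 0.24420301]), 'tcp_rot': array([ 1.22063418e-01,  9.92521834e-01, -9.31403863e-04, -2.53290122e-04]), 'contact_force': array([-0.39872992,  0.41732559,  0.0805423 ]), 'wrist_torque': array([ 0.02519362, -0.03587905,  0.01968969]), 'finger_force': 0.0, 'opening': 0.9982705407441597} 0.014
```

Run:
```python
import cv2
for n in("scene","side"):
    a=cv2.imread(f"pics/{n}0.png"); cv2.imwrite(f"pics/{n}0b.png",cv2.resize(a,(800,600),interpolation=cv2.INTER_CUBIC))
```

```text
(no output)
```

View pics/scene0b.png

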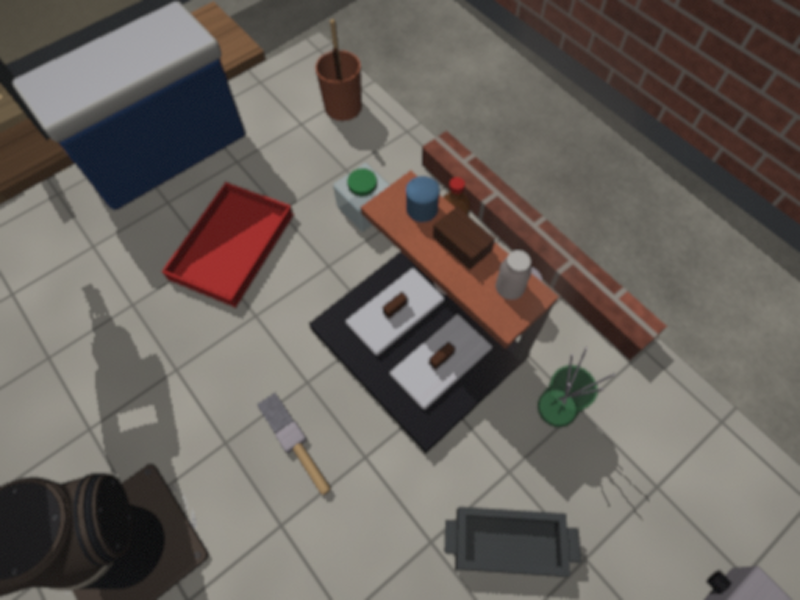

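View pics/side0b.png

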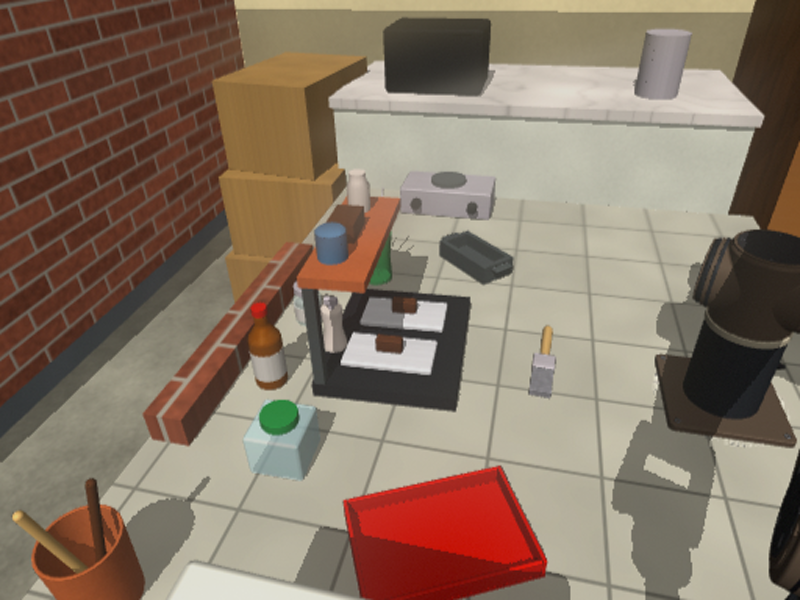

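The scene view shows the plate with its lids (handles at about (395,304) and (442,355) in the 800 px version), the pan at (512,542) and the tray at (228,245). The side view shows the same things. I'll enlarge both for picking.

Run:
```python
import cv2,numpy as np
a=cv2.imread("pics/scene0.png");b=cv2.imread("pics/side0.png")
def c(i,x,y,w,h,s): return cv2.resize(i[y:y+h,x:x+w],None,fx=s,fy=s,interpolation=cv2.INTER_CUBIC)
# top-left: scene plate (190,150) 133x... ; 
top=np.hstack([c(a,195,160,134,134,3),c(a,275,315,100,67,4)[:402] if 0 else cv2.copyMakeBorder(c(a,275,315,132,66,3),0,204,0,0,cv2.BORDER_CONSTANT)])
top[198:,402:][:198,:396]=0
t=c(a,95,110,100,90,2); top[210:390,410:610]=t
cv2.imwrite("pics/crop1.png",top); print(top.shape)
s=c(b,190,170,130,100,5); cv2.imwrite("pics/crop2.png",s)
```

```text
(402, 798, 3)
```

View pics/crop1.png

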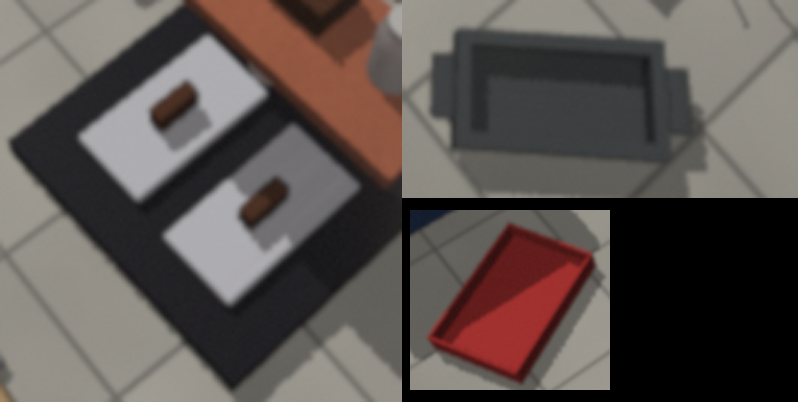

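Crop 1 has the corners of the lids, e.g. left lid (78,136), (140,203), (268,94), (207,36). The pan rim runs from (457,30) to (665,150), and the tray rim corners are (510,223), (594,260), (522,376) and (431,338). Next step is to fit rectangles of known size to these.

```bash
cat > h.py <<'E'
import numpy as np, cv2
from scipy.optimize import least_squares
from scipy.spatial.transform import Rotation as R
def proj(r,P):
    E=r["extrinsics"]; p=(np.asarray(P,float)-E[:3,3])@E[:3,:3]
    f=192/np.tan(np.radians(r["fovy"]/2))
    return np.c_[r["cx"]-f*p[:,0]/p[:,2], r["cy"]+f*p[:,1]/p[:,2]]
def rect(q,L,W,z):  # order NL NR FR FL
    c,s=np.cos(q[2]),np.sin(q[2]); l=np.array([[-L,W],[-L,-W],[L,-W],[L,W]])/2
    return np.c_[l@np.array([[c,s],[-s,c]])+q[:2],[z]*4]
def fit(r,px,L,W,z,q0):
    s=least_squares(lambda q:(proj(r,rect(q,L,W,z))-px).ravel(),q0)
    return s.x.round(4), s.fun.reshape(-1,2).round(1).tolist()
E
python3 - <<'E'
from h import *; from plant import ctrl
r=ctrl.read_camera("scene")
def m(l,x0,y0,u0,v0,s): return (np.array(l,float)-[u0,v0]+.5)/s-.5+[x0,y0]
A=lambda l:m(l,195,160,0,0,3)
print("L",fit(r,A([(78,136),(140,203),(268,94),(207,36)]),.17,.09,.046,[.65,.1,0]))
print("R",fit(r,A([(162,237),(230,306),(360,187),(293,124)]),.17,.09,.046,[.65,0,0]))
print("pan",fit(r,m([(457,30),(455,149),(666,154),(665,43)],275,315,402,0,3),.17,.09,.045,[.6,-.3,-.5]))
print("tray",fit(r,m([(431,338),(522,376),(594,260),(510,223)],95,110,410,210,2),.24,.16,.035,[.5,.4,0]))
E
```

```text
L (array([0.59  , 0.04  , 0.0508]), [[-0.4, 0.7], [-0.5, 0.1], [0.7, -0.2], [0.2, -0.7]])
R (array([ 0.5911, -0.0884,  0.0601]), [[-0.2, -0.0], [-0.2, 0.5], [0.4, -0.1], [-0.0, -0.4]])
pan (array([ 0.4819, -0.3812, -0.732 ]), [[-0.7, -0.6], [-0.3, -0.2], [1.8, 2.0], [-0.8, -1.4]])
tray (array([0.4371, 0.376 , 0.4797]), [[-0.9, 1.2], [-0.9, 0.7], [1.4, -2.7], [0.6, 0.3]])
```

View pics/crop2.png

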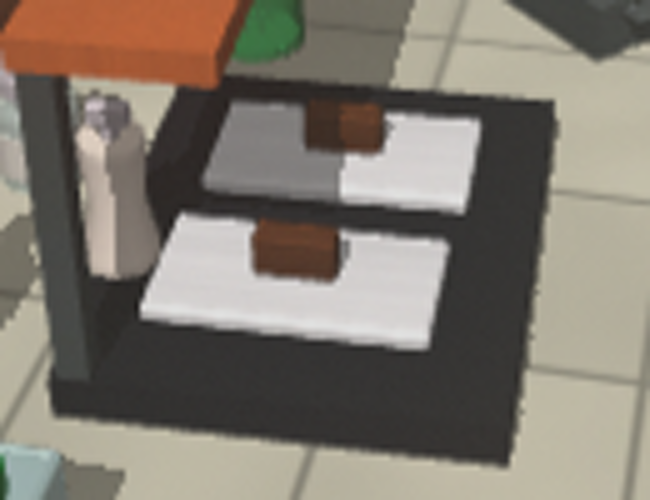

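Crop 2 shows both lids fully visible, the mill's foot at (115,275) and the shelf's lower front-left corner at (220,85).

```bash
cat >> h.py <<'E'
def back(r,px,z):
    E=r["extrinsics"]; f=192/np.tan(np.radians(r["fovy"]/2))
    d=E[:3,:3]@[(px[0]-r["cx"])/f,-(px[1]-r["cy"])/f,-1]; o=E[:3,3]
    return (o+d*(z-o[2])/d[2]).round(4)
def goal(lean,yaw):
    t,c,s=np.radians(lean),np.cos(yaw),np.sin(yaw)
    z=np.array([np.sin(t)*c,np.sin(t)*s,-np.cos(t)]); y=np.array([-s,c,0])
    return np.c_[np.cross(y,z),y,z]
def row(st,pos,lean=None,yaw=None):
    M=R.from_quat(st["tcp_rot"]); G=R.from_matrix(goal(lean,yaw)) if lean is not None else M
    rv=(M.inv()*G).as_rotvec()/(2*np.pi); sh=M.inv().apply(np.array(pos)-st["eef_pos"])/.2
    return " ".join("%.4f"%v for v in np.r_[rv,sh]), "rows>=%.1f"%max(np.linalg.norm(rv)*360/10.7,np.linalg.norm(sh)*200/62.5)
E
python3 - <<'E'
from h import *; from plant import ctrl
r=ctrl.read_camera("scene"); s=ctrl.read_camera("side")
print("shelf R",back(r,(195+385/3,160+185/3),.235),"L side",back(s,(234,187),.235),"mill",back(s,(190+23,170+54),.03))
st=ctrl.get_state()
print(row(st,(.45,.36,.30),0,.5)); print(row(st,(.47,.045,.30),0,.055)); print(row(st,(.47,.045,.25),40,.055))
E
```

```text
shelf R [ 0.6216 -0.1799  0.235 ] L side [0.5968 0.1336 0.235 ] mill [0.7003 0.0438 0.03  ]
('-0.0001 -0.0001 -0.1185 -1.7469 -1.0826 -0.2751', 'rows>=6.6')
('-0.0001 -0.0000 -0.0477 -2.2256 -2.5864 -0.2738', 'rows>=11.0')
('-0.0168 -0.1103 -0.0457 -2.2256 -2.5862 -0.0238', 'rows>=10.9')
```

Call:
send_rows(moves="0 0 -0.06 -1 -0.62 -0.25 -1; 0 0 -0.06 -1 -0.62 -0.25 -1; 0 0 -0.06 -1 -0.62 -0.25 -1; 0 0 -0.06 -1 -0.62 -0.25 -1")

```text
time: 0.8
eef_pos: [0.3288, 0.4845, 0.296]
tcp_rot: [-0.066, 0.998, 0.0, 0.0]
contact_force: [0.5, 0.4, 0.4]
opening: 0.144
finger_force: 0.0
```

Run:
```python
from h import *; from plant import ctrl
st=ctrl.get_state()
print(st["time"],st["eef_pos"],st["opening"])
print(row(st,(.5,.2,.30),0,.055)); print(row(st,(.47,.045,.25),40,.055))
```

```text
0.8 [0.32877225 0.48451255 0.2959872 ] 0.1438007066567035
('0.0000 0.0001 0.0123 -0.6615 -1.5229 -0.0200', 'rows>=5.3')
('0.0043 -0.1109 0.0117 -0.4106 -2.2715 0.2296', 'rows>=7.4')
```

Call:
send_rows(moves="0 0 0.005 -0.3 -1 0 -1; 0 0 0.01 -0.3 -1 0 -1; 0 0 0.01 -0.3 -1 0 -1; 0 0 0.01 -0.3 -1 0 -1; 0 0 0.01 -0.3 -1 0 -1; 0 0 0.01 -0.3 -1 0 -1")

```text
time: 1.55
eef_pos: [0.4131, 0.2963, 0.2954]
tcp_rot: [-0.035, 0.999, 0.0, -0.0]
contact_force: [0.1, 0.4, 0.4]
opening: -0.002
finger_force: 0.0
```

Run:
```python
from h import *; from plant import ctrl
st=ctrl.get_state()
print(st["time"],st["eef_pos"],st["opening"],st["qpos"])
print(row(st,(.5,.2,.30),0,.055)); print(row(st,(.47,.045,.25),40,.055))
```

```text
1.55 [0.41310933 0.29633666 0.29538613] -0.0023190739960723297 [ 4.22247901e-01 -1.24146365e-01  1.92246454e+00  4.89820941e-04
  1.34316906e+00 -1.21840616e+00]
('0.0001 -0.0000 0.0023 -0.3998 -0.5108 -0.0233', 'rows>=2.1')
('0.0009 -0.1111 0.0022 -0.1962 -1.2736 0.2263', 'rows>=4.2')
```

Call:
send_rows(moves="0 -0.027 0.002 -0.1 -0.3 0 -1; 0 -0.055 0.002 -0.2 -0.6 0 -1; 0 -0.082 0.002 -0.2 -0.9 0.05 -1; 0 -0.111 0.002 -0.2 -1 0.1 -1; 0 -0.111 0.002 -0.2 -1 0.1 -1; 0 -0.111 0.002 -0.2 -1 0.1 -1; 0 -0.111 0.002 -0.2 -1 0.1 -1")

```text
time: 2.42
eef_pos: [0.4688, 0.1002, 0.2784]
tcp_rot: [-0.028, 0.939, 0.012, 0.343]
contact_force: [1.2, 0.1, 0.4]
opening: 0.0
finger_force: 0.0
```

Run:
```python
from h import *; from plant import ctrl
st=ctrl.get_state()
print(st["time"],st["eef_pos"],st["qpos"].round(2))
t=np.radians(40); d=.014*np.array([np.sin(t),0,-np.cos(t)])
for tip in((.59,.04,.11),(.652,.0435,.062),(.652,.0435,.046)): print(row(st,np.array(tip)-d,40,.055))
r=ctrl.read_camera("wrist"); cv2.imwrite("pics/w1.png",r["image"][:,:,::-1])
print(proj(r,[(.59,.04,.076),(.591,-.0884,.076),(.59,.04,.046)]).round(0))
```

```text
2.425 [0.46880619 0.10023455 0.27844837] [-0.03 -0.56  2.38  0.11  0.64 -1.73]
('0.0010 0.0004 0.0002 0.0931 -0.3376 0.9511', 'rows>=3.2')
('0.0010 0.0004 0.0002 0.0104 -0.3398 1.3347', 'rows>=4.4')
('0.0010 0.0004 0.0002 0.0619 -0.3401 1.3959', 'rows>=4.6')
[[193. 124.]
 [ 73. 120.]
 [196. 104.]]
```

View pics/w1.png

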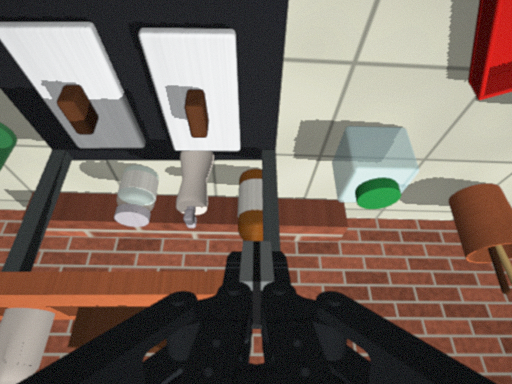

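The wrist view shows the left lid's handle at about (198,113) and the right one at (78,108), close to the predicted pixels. I'll descend to the left lid's far end.

Call:
send_rows(moves="0.001 0.011 0 0 -0.3 0.2 -1; 0.001 0.011 0 0 -0.33 0.5 -1; 0.001 0.011 0 0 -0.33 0.75 -1; 0.001 0.011 0 0 -0.33 0.95 -1; 0.001 0.011 0 0 -0.33 0.95 -1; 0.001 0.011 0 0 -0.33 0.95 -1")

```text
time: 3.22
eef_pos: [0.5936, 0.0413, 0.1306]
tcp_rot: [-0.026, 0.951, 0.008, 0.309]
contact_force: [0.6, 0.4, 0.1]
opening: -0.003
finger_force: 0.0
```

```bash
cat >> h.py <<'E'
def tip(lean,yaw,p):
    return np.array(p)-.014*goal(lean,yaw)[:,2]
E
python3 - <<'E'
from h import *; from plant import ctrl
st=ctrl.get_state()
print(st["time"],st["eef_pos"],st["contact_force"],st["eef_pos"]+.014*R.from_quat(st["tcp_rot"]).as_matrix()[:,2])
for z in(.06,.052,.046,.043): print(row(st,tip(36,.055,(.66,.0435,z)),36,.055))
E
```

```text
3.225 [0.59357822 0.04131861 0.13060207] [0.64664961 0.3980113  0.08775936] [0.60180913 0.04176272 0.11928594]
('-0.0001 0.0002 0.0001 -0.0608 -0.0071 0.4109', 'rows>=1.3')
('-0.0001 0.0002 0.0001 -0.0372 -0.0071 0.4433', 'rows>=1.4')
('-0.0001 0.0002 0.0001 -0.0195 -0.0071 0.4675', 'rows>=1.5')
('-0.0001 0.0002 0.0001 -0.0107 -0.0071 0.4796', 'rows>=1.5')
```

Call:
send_rows(moves="0 0 0 -0.06 -0.007 0.2 -1; 0 0 0 -0.06 -0.007 0.411 -1; 0 0 0 -0.06 -0.007 0.411 -1; 0 0 0 -0.037 -0.007 0.443 -1; 0 0 0 -0.037 -0.007 0.443 -1; 0 0 0 -0.037 -0.007 0.443 -1")

```text
time: 3.98
eef_pos: [0.6523, 0.0395, 0.071]
tcp_rot: [-0.027, 0.952, 0.012, 0.304]
contact_force: [0.1, -0.4, 0.6]
opening: -0.004
finger_force: 0.0
```

Call:
send_rows(moves="0 0 0 0.006 0 0.008 -1; 0 0 0 0.009 0 0.012 -1; 0 0 0 0.009 0 0.012 -1; 0 0 0 0.009 0 0.012 -1")

```text
time: 4.47
eef_pos: [0.6522, 0.0392, 0.0672]
tcp_rot: [-0.027, 0.953, 0.013, 0.302]
contact_force: [-0.4, -0.7, 0.7]
opening: 0.002
finger_force: 0.0
```

Call:
send_rows(moves="0 0 0 0.003 0 0.004 -1; 0 0 0 0.006 0 0.008 -1; 0 0 0 0.006 0 0.008 -1; 0 0 0 0.006 0 0.008 -1")

```text
time: 4.97
eef_pos: [0.6523, 0.0389, 0.0661]
tcp_rot: [-0.028, 0.953, 0.013, 0.301]
contact_force: [0.2, 0.0, 0.6]
opening: -0.002
finger_force: 0.0
```

Run:
```python
from h import *; from plant import ctrl
st=ctrl.get_state()
print(st)
M=R.from_quat(st["tcp_rot"]).as_matrix(); print(M.round(3))
r=ctrl.read_camera("side"); cv2.imwrite("pics/s2.png",cv2.resize(r["image"][130:330,130:400,::-1],None,fx=2.9,fy=2.9))
```

```text
{'time': 4.975, 'qpos': array([-0.13987496,  0.24922448,  2.08587542,  0.54234077,  0.23751637,
       -2.2606107 ]), 'dq': array([ 0.00013768, -0.00046794, -0.00243135,  0.00102174,  0.00066279,
        0.00156953]), 'joint_efforts': array([-3.54623589e-03, -3.26492608e+01, -2.27899253e+01,  1.94893191e-01,
       -9.73647237e-01, -3.03179877e-04]), 'eef_pos': array([0.65234443, 0.03890607, 0.06605864]), 'tcp_rot': array([-0.02761757,  0.95303591,  0.01324275,  0.3013046 ]), 'contact_force': array([0.18787003, 0.03421254, 0.55522733]), 'wrist_torque': array([ 0.00658414,  0.25687685, -0.03592732]), 'finger_force': 0.0, 'opening': -0.0016811204625813631}
[[-0.817 -0.061  0.574]
 [-0.045  0.998  0.042]
 [-0.575  0.009 -0.818]]
```

View pics/s2.png

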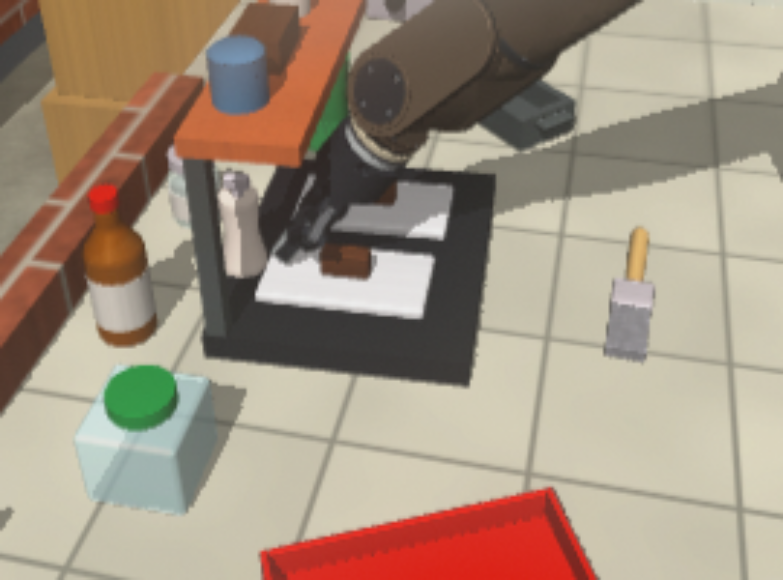

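The side view shows the tip just above the left lid's far end, well clear of the mill and shelf. Joint 5 is at its lower limit, which explains the lost motion. I'll back off and lean less.

Run:
```python
from h import *; from plant import ctrl
st=ctrl.get_state()
for z in(.075,.055,.049,.046): print(row(st,tip(31,.055,(.657,.0435,z)),31,.055))
```

```text
('0.0016 0.0114 0.0000 -0.0504 0.0227 -0.0920', 'rows>=0.4')
('0.0016 0.0114 0.0000 0.0071 0.0218 -0.0102', 'rows>=0.4')
('0.0016 0.0114 0.0000 0.0243 0.0216 0.0144', 'rows>=0.4')
('0.0016 0.0114 0.0000 0.0330 0.0214 0.0266', 'rows>=0.4')
```

Call:
send_rows(moves="0.0016 0.0114 0 -0.05 0.022 -0.09 -1; 0.0016 0.0114 0 -0.05 0.022 -0.09 -1; 0.0016 0.0114 0 -0.05 0.022 -0.09 -1")

```text
time: 5.4
eef_pos: [0.6497, 0.0432, 0.0862]
tcp_rot: [-0.027, 0.963, 0.008, 0.267]
contact_force: [-0.2, -0.5, -0.3]
opening: 0.002
finger_force: 0.0
```

Run:
```python
from h import *; from plant import ctrl
st=ctrl.get_state()
print(st["qpos"].round(3),st["contact_force"],st["eef_pos"])
for z in(.055,.050,.048,.046): print(row(st,tip(31,.055,(.657,.0435,z)),31,.055))
```

```text
[-0.123  0.218  2.053  0.275  0.347 -1.983] [-0.22309226 -0.49098359 -0.28469437] [0.64973738 0.04320135 0.08620844]
('0.0002 0.0001 0.0000 0.0493 -0.0006 0.0824', 'rows>=0.3')
('0.0002 0.0001 0.0000 0.0622 -0.0006 0.1039', 'rows>=0.4')
('0.0002 0.0001 0.0000 0.0673 -0.0006 0.1124', 'rows>=0.4')
('0.0002 0.0001 0.0000 0.0725 -0.0006 0.1210', 'rows>=0.5')
```

Call:
send_rows(moves="0 0 0 0.031 0 0.052 -1; 0 0 0 0.062 0 0.104 -1; 0 0 0 0.062 0 0.104 -1; 0 0 0 0.062 0 0.104 -1")

```text
time: 5.9
eef_pos: [0.6496, 0.043, 0.0617]
tcp_rot: [-0.027, 0.963, 0.008, 0.266]
contact_force: [-1.3, 0.6, 1.7]
opening: -0.0
finger_force: 0.5
```

Call:
send_rows(moves="0 0 0 0.0026 0 0.0043 -1; 0 0 0 0.0052 0 0.0086 -1; 0 0 0 0.0052 0 0.0086 -1; 0 0 0 0.0052 0 0.0086 -1")

```text
time: 6.4
eef_pos: [0.6502, 0.043, 0.0606]
tcp_rot: [-0.027, 0.963, 0.007, 0.267]
contact_force: [0.1, 1.6, 1.1]
opening: 0.006
finger_force: 0.6
```

Call:
send_rows(moves="0 0 0 0.0026 0 0.0043 -1; 0 0 0 0.0026 0 0.0043 -1; 0 0 0 0.0026 0 0.0043 -1")

```text
time: 6.78
eef_pos: [0.6504, 0.043, 0.0597]
tcp_rot: [-0.027, 0.963, 0.007, 0.268]
contact_force: [0.4, 0.3, 1.1]
opening: -0.003
finger_force: 0.8
```

Call:
send_rows(moves="0 0 0 0.0026 0 0.0043 -1; 0 0 0 0.0026 0 0.0043 -1; 0 0 0 0.0026 0 0.0043 -1")

```text
time: 7.15
eef_pos: [0.6506, 0.043, 0.0593]
tcp_rot: [-0.027, 0.963, 0.007, 0.268]
contact_force: [-1.8, 1.2, 5.9]
opening: 0.002
finger_force: 2.6
```

Call:
send_rows(moves="0 0 0 0.0005 0 0.001 -1; 0 0 0 0.0005 0 0.001 -1; 0 0 0 0.0005 0 0.001 -1; 0 0 0 0.0005 0 0.001 -1")

```text
time: 7.65
eef_pos: [0.6506, 0.043, 0.0593]
tcp_rot: [-0.027, 0.963, 0.007, 0.268]
contact_force: [-2.7, 1.5, 6.9]
opening: 0.002
finger_force: 3.2
```

Run:
```python
from h import *; from plant import ctrl
st=ctrl.get_state()
print(st["qpos"].round(3),st["contact_force"],st["finger_force"])
r=ctrl.read_camera("side"); cv2.imwrite("pics/s3.png",r["image"][:,:,::-1])
a=cv2.imread("pics/side0.png");b=cv2.imread("pics/s3.png")
c=lambda i:cv2.resize(i[205:245,210:290],(800,400)[:2] if 0 else None,fx=7,fy=7,interpolation=cv2.INTER_CUBIC)
cv2.imwrite("pics/cmp.png",np.vstack([c(a),c(b)]))
```

```text
[-0.123  0.268  2.056  0.319  0.296 -2.03 ] [-2.68519821  1.51910065  6.85354652] 3.224241966381669
```

View pics/cmp.png

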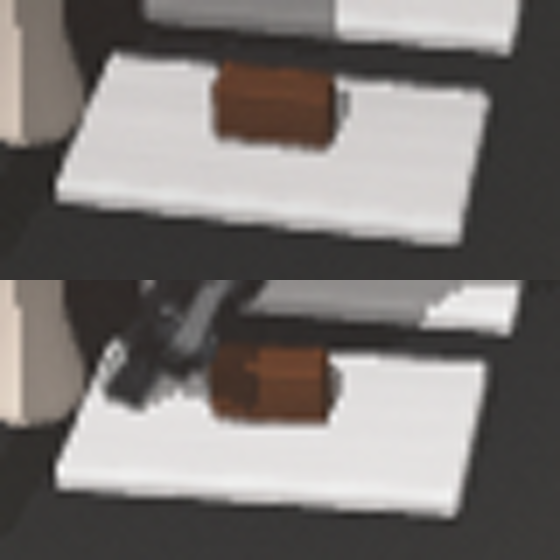

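The left lid's near end rose from y=93 to 82 in the crop and its far end dropped while I pressed. It sank about 3 mm at about 1 N and then went firm at about 6 N, so the left lid is the bowed one and it is tipped onto the stone. I'll back off and grip its handle.

Call:
send_rows(moves="0 0 0 0 0 -0.1 -1; 0 0 0 0 0 -0.35 0; 0 0 0 0 0 -0.5 1; 0 0 0 0 0 -0.5 1; 0 0 0 0 0 -0.5 1")

```text
time: 8.32
eef_pos: [0.598, 0.0402, 0.1425]
tcp_rot: [-0.026, 0.964, 0.008, 0.266]
contact_force: [-1.2, 0.2, -0.0]
opening: 0.848
finger_force: 0.0
```

Run:
```python
from h import *; from plant import ctrl
st=ctrl.get_state()
G=goal(31,.055); t=np.array([.590,.040,.071])+.005*G[:,2]
print(st["qpos"].round(3),st["eef_pos"],st["opening"])
print(row(st,t-.06*G[:,2],31,.055));print(row(st,t,31,.055))
```

```text
[-0.143  0.013  2.154  0.233  0.454 -1.951] [0.59801208 0.04015092 0.14245675] 0.8476141281257831
('0.0001 -0.0003 -0.0000 0.2183 0.0014 0.0111', 'rows>=0.7')
('0.0001 -0.0003 -0.0000 0.2177 0.0012 0.3111', 'rows>=1.2')
```

Call:
send_rows(moves="0 0 0 0.11 0 0.01 1; 0 0 0 0.218 0 0.02 1; 0 0 0 0.218 0 0.15 1; 0 0 0 0.218 0 0.26 1; 0 0 0 0.218 0 0.311 1; 0 0 0 0.218 0 0.311 1; 0 0 0 0.218 0 0.311 0; 0 0 0 0.218 0 0.311 -1; 0 0 0 0.218 0 0.311 -1; 0 0 0 0.218 0 0.311 -1; 0 0 0 0.218 0 0.311 -1; 0 0 0 0.218 0 0.311 -1", newtons=80)

```text
time: 9.82
eef_pos: [0.5937, 0.0401, 0.0691]
tcp_rot: [-0.027, 0.963, 0.008, 0.268]
contact_force: [-2.6, 2.0, 5.6]
opening: 0.22
finger_force: 79.5
```

Run:
```python
from h import *; from plant import ctrl
st=ctrl.get_state()
print(st["qpos"].round(3),st["eef_pos"],st["opening"],st["contact_force"],st["finger_force"])
p=st["eef_pos"]
print(row(st,p+[0,0,.06],31,.055));print(row(st,(.49,.04,.14),31,.055)); print(row(st,(.49,.17,.16),31,.25))
```

```text
[-0.144  0.138  2.19   0.358  0.297 -2.086] [0.59365246 0.04006843 0.06905334] 0.22033808811794336 [-2.61706301  2.03605474  5.5800991 ] 79.50125813484192
('0.0001 0.0002 0.0000 -0.1548 0.0001 -0.2570', 'rows>=1.0')
('0.0001 0.0002 0.0000 0.2601 0.0285 -0.5709', 'rows>=2.0')
('-0.0159 0.0002 -0.0266 0.1779 0.6775 -0.6378', 'rows>=3.0')
```

Call:
send_rows(moves="0 0 0 -0.07 0 -0.12 -1; 0 0 0 -0.155 0 -0.257 -1; 0 0 0 -0.05 0.01 -0.4 -1; 0 0 0 0.05 0.02 -0.5 -1; -0.005 0 -0.01 0.05 0.25 -0.58 -1; -0.01 0 -0.018 0.08 0.5 -0.6 -1; -0.016 0 -0.0266 0.12 0.7 -0.62 -1; -0.016 0 -0.0266 0.12 0.8 -0.62 -1; -0.016 0 -0.0266 0.12 0.8 -0.62 -1")

```text
time: 10.95
eef_pos: [0.4981, 0.1958, 0.1598]
tcp_rot: [-0.122, 0.957, 0.034, 0.263]
contact_force: [-0.6, -0.1, -3.8]
opening: 0.216
finger_force: 79.8
```

Run:
```python
from h import *; from plant import ctrl
st=ctrl.get_state()
print(st["qpos"].round(3),st["eef_pos"],st["opening"],st["contact_force"],st["time"])
print(row(st,(.44,.3775,.14),31,.48))
print(row(st,(.44,.3775,.06),31,.48))
r=ctrl.read_camera("scene"); cv2.imwrite("pics/s4.png",r["image"][:,:,::-1]);b=cv2.resize(r["image"][60:320,60:400,::-1],None,fx=2.3,fy=2.3)
cv2.imwrite("pics/s4c.png",b)
```

```text
[ 0.164 -0.17   2.287  0.096  0.492 -1.732] [0.49811006 0.19578709 0.15979144] 0.21642805979402813 [-0.61050954 -0.13183659 -3.82873831] 10.95
('-0.0185 -0.0008 -0.0310 0.0969 0.9523 0.0578', 'rows>=3.1')
('-0.0185 -0.0008 -0.0310 0.3013 0.9522 0.4017', 'rows>=3.4')
```

View pics/s4c.png

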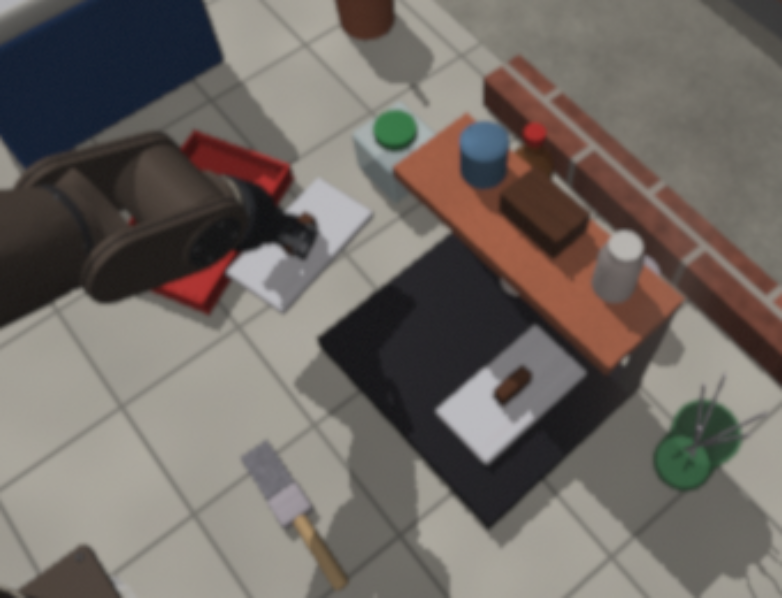

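The lid is held level beside the tray. Next I carry it over the tray and lower it.

Call:
send_rows(moves="-0.005 0 -0.01 0.03 0.3 0.01 -1; -0.01 0 -0.02 0.06 0.6 0.04 -1; -0.0185 0 -0.031 0.09 0.9 0.05 -1; -0.0185 0 -0.031 0.1 0.95 0.06 -1; -0.0185 0 -0.031 0.1 0.95 0.06 -1; -0.0185 0 -0.031 0.2 0.95 0.23 -1; -0.0185 0 -0.031 0.25 0.95 0.32 -1; -0.0185 0 -0.031 0.3 0.95 0.4 -1; -0.0185 0 -0.031 0.3 0.95 0.4 -1; -0.0185 0 -0.031 0.3 0.95 0.4 -1")

```text
time: 12.25
eef_pos: [0.4443, 0.376, 0.0635]
tcp_rot: [-0.227, 0.936, 0.063, 0.26]
contact_force: [0.9, -0.1, -3.2]
opening: 0.222
finger_force: 80.5
```

Run:
```python
from h import *; from plant import ctrl
st=ctrl.get_state()
print(st["qpos"].round(3),st["eef_pos"],st["opening"],st["contact_force"],st["time"])
for z in(.05,.047,.045):print(row(st,(.44,.3775,z),31,.48))
r=ctrl.read_camera("side"); b=cv2.resize(r["image"][200:384,150:400,::-1],None,fx=3,fy=3)
cv2.imwrite("pics/s5.png",b)
```

```text
[ 0.542  0.131  2.213 -0.137  0.259 -1.382] [0.44427278 0.37602254 0.0635461 ] 0.22181894114652645 [ 0.90854098 -0.05928926 -3.16120087] 12.25
('-0.0004 0.0002 -0.0006 0.0483 0.0164 0.0499', 'rows>=0.2')
('-0.0004 0.0002 -0.0006 0.0561 0.0164 0.0628', 'rows>=0.3')
('-0.0004 0.0002 -0.0006 0.0612 0.0164 0.0713', 'rows>=0.3')
```

View pics/s5.png

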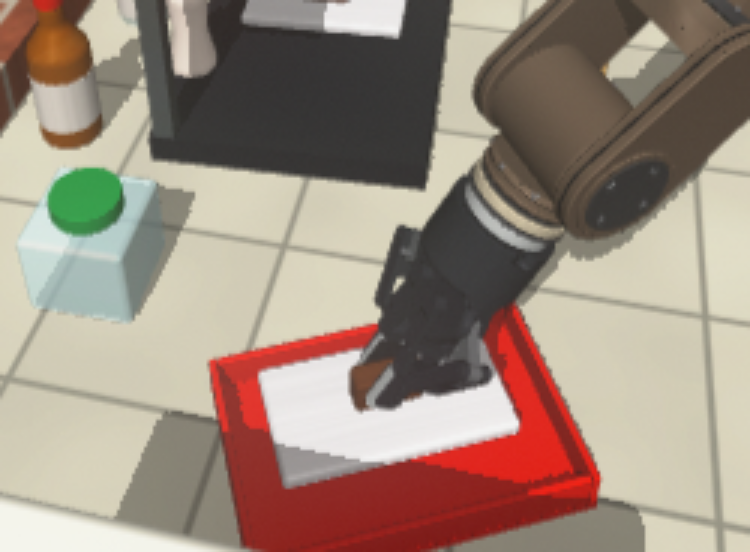

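The lid hangs inside the tray with room all round. Joint 5 is close to its limit, so I'll ease the lean by 2° while lowering.

Call:
send_rows(moves="0 0.006 0 0.025 0.02 0.025 -1; 0 0.006 0 0.05 0.02 0.05 -1; 0 0.006 0 0.056 0.02 0.062 -1; 0 0.006 0 0.056 0.02 0.062 -1")

```text
time: 12.8
eef_pos: [0.4383, 0.3786, 0.0459]
tcp_rot: [-0.229, 0.941, 0.059, 0.242]
contact_force: [-0.6, -0.3, -3.9]
opening: 0.215
finger_force: 80.6
```

Run:
```python
from h import *; from plant import ctrl
st=ctrl.get_state()
print(st["qpos"].round(3),st["eef_pos"],st["opening"],st["contact_force"],st["time"])
```

```text
[ 0.552  0.169  2.202 -0.137  0.272 -1.373] [0.43828355 0.37859761 0.04588556] 0.21535503223970523 [-0.59502847 -0.29193169 -3.94783973] 12.8
```

Call:
send_rows(moves="0 0 0 0.005 0 0.0088 -1; 0 0 0 0.005 0 0.0088 -1; 0 0 0 0.005 0 0.0088 -1")

```text
time: 13.18
eef_pos: [0.4388, 0.3789, 0.0454]
tcp_rot: [-0.229, 0.941, 0.059, 0.243]
contact_force: [-5.6, -3.1, 5.2]
opening: 0.214
finger_force: 81.9
```

Run:
```python
from h import *; from plant import ctrl
st=ctrl.get_state()
print(st["qpos"].round(3),st["eef_pos"],st["opening"],st["contact_force"],st["time"])
```

```text
[ 0.552  0.171  2.201 -0.139  0.269 -1.371] [0.43881075 0.37885781 0.04538835] 0.21435003224011226 [-5.55674664 -3.14441208  5.16993192] 13.175
```

Contact. I'll open and retreat along the tool.

Call:
send_rows(moves="0 0 0 -0.003 0 -0.005 0; 0 0 0 -0.003 0 -0.005 1; 0 0 0 -0.003 0 -0.005 1; 0 0 0 -0.003 0 -0.005 1; 0 0 0 -0.003 0 -0.005 1; 0 0 0 -0.003 0 -0.1 1; 0 0 0 -0.05 0 -0.3 1; 0 0 0 -0.1 0 -0.5 1; 0 0 0 -0.1 0 -0.6 1; 0 0 0 -0.1 0 -0.6 1")

```text
time: 14.42
eef_pos: [0.4031, 0.3606, 0.1609]
tcp_rot: [-0.229, 0.941, 0.059, 0.244]
contact_force: [-1.3, 0.1, -0.4]
opening: 1.001
finger_force: 0.0
```

Run:
```python
from h import *; from plant import ctrl
st=ctrl.get_state()
print(st["qpos"].round(3),st["eef_pos"],st["opening"],st["contact_force"],st["time"])
r=ctrl.read_camera("side"); cv2.imwrite("pics/s6.png",r["image"][:,:,::-1])
b=cv2.resize(r["image"][200:384,150:400,::-1],None,fx=3,fy=3)
cv2.imwrite("pics/s6c.png",b)
G=goal(31,.06); t=np.array([.591,-.0884,.0715])+.005*G[:,2]
print(row(st,(.48,.15,.2),31,.25)); print(row(st,t-.07*G[:,2],31,.06));
```

```text
[ 0.56  -0.138  2.25  -0.08   0.525 -1.429] [0.40311012 0.36056647 0.16091253] 1.0008449679665967 [-1.25687495  0.09962884 -0.43354032] 14.425
('0.0181 -0.0053 0.0313 0.0293 -1.1118 -0.2398', 'rows>=3.6')
('0.0332 -0.0053 0.0575 0.3876 -2.3577 -0.0225', 'rows>=7.6')
```

View pics/s6c.png

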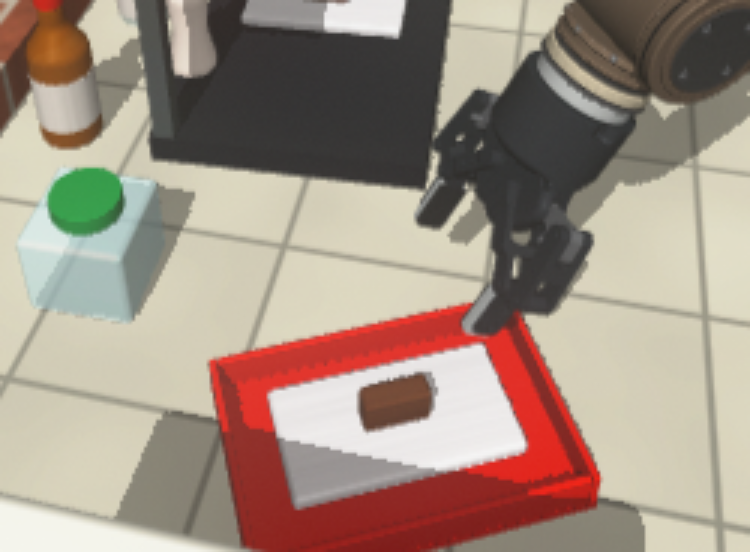

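The bowed lid lies flat inside the tray, clear of the walls, and the gripper is free. That was my tenth picture, so from here I work by numbers. Now the right lid.

Call:
send_rows(moves="0.005 -0.001 0.01 0.02 -0.3 -0.2 1; 0.01 -0.003 0.02 0.03 -0.6 -0.24 1; 0.018 -0.005 0.031 0.03 -0.9 -0.24 1; 0.018 -0.005 0.031 0.03 -1 -0.24 1; 0.018 -0.005 0.031 0.03 -1 -0.24 1")

```text
time: 15.1
eef_pos: [0.4695, 0.1677, 0.1966]
tcp_rot: [-0.119, 0.957, 0.032, 0.261]
contact_force: [0.1, 0.8, -0.1]
opening: 0.999
finger_force: 0.0
```

Run:
```python
from h import *; from plant import ctrl
st=ctrl.get_state()
print(st["qpos"].round(3),st["eef_pos"])
G=goal(31,.06); t=np.array([.591,-.0884,.0715])+.005*G[:,2]
print(row(st,(.5,.05,.2),31,.06)); print(row(st,t-.07*G[:,2],31,.06));
```

```text
[ 0.105 -0.332  2.338  0.124  0.611 -1.797] [0.46949101 0.16769273 0.19656475]
('0.0151 -0.0013 0.0258 -0.0113 -0.6079 -0.0122', 'rows>=1.9')
('0.0151 -0.0013 0.0258 0.0819 -1.3586 0.3566', 'rows>=4.5')
```

Call:
send_rows(moves="0.005 0 0.01 0 -0.3 0 1; 0.01 0 0.02 -0.01 -0.6 0 1; 0.015 -0.001 0.026 -0.01 -0.85 0.03 1; 0.015 -0.001 0.026 -0.01 -1 0.05 1; 0.015 -0.001 0.026 -0.01 -1 0.05 1")

```text
time: 15.72
eef_pos: [0.5255, -0.0232, 0.1895]
tcp_rot: [-0.029, 0.963, 0.009, 0.266]
contact_force: [-0.2, 0.2, -0.2]
opening: 0.998
finger_force: 0.0
```

Run:
```python
from h import *; from plant import ctrl
st=ctrl.get_state()
print(st["qpos"].round(3),st["eef_pos"])
G=goal(31,.06); t=np.array([.591,-.0884,.0715])+.005*G[:,2]
print(row(st,t-.07*G[:,2],31,.06)); print(row(st,t,31,.06));
```

```text
[-0.327 -0.244  2.287  0.343  0.622 -2.19 ] [ 0.52553254 -0.02321941  0.18947226]
('0.0004 -0.0004 -0.0001 0.0396 -0.3458 0.3381', 'rows>=1.6')
('0.0004 -0.0004 -0.0001 0.0388 -0.3467 0.6881', 'rows>=2.5')
```

Call:
send_rows(moves="0 0 0 0.02 -0.25 0.1 1; 0 0 0 0.039 -0.346 0.3 1; 0 0 0 0.039 -0.346 0.34 1; 0 0 0 0.039 -0.346 0.52 1; 0 0 0 0.039 -0.346 0.65 1; 0 0 0 0.039 -0.346 0.688 1; 0 0 0 0.039 -0.346 0.688 1; 0 0 0 0.039 -0.346 0.688 0; 0 0 0 0.039 -0.346 0.688 -1; 0 0 0 0.039 -0.346 0.688 -1; 0 0 0 0.039 -0.346 0.688 -1; 0 0 0 0.039 -0.346 0.688 -1")

```text
time: 17.23
eef_pos: [0.5943, -0.0876, 0.0698]
tcp_rot: [-0.03, 0.963, 0.009, 0.268]
contact_force: [-4.7, 0.9, 5.0]
opening: 0.215
finger_force: 79.9
```

Run:
```python
from h import *; from plant import ctrl
st=ctrl.get_state()
print(st["qpos"].round(3),st["eef_pos"],st["opening"],st["contact_force"],st["finger_force"])
print((R.from_quat(st["tcp_rot"]).as_matrix()).round(3))
p=st["eef_pos"]
print(row(st,p+[0,0,.06],31,.06));print(row(st,(.50,-.09,.15),31,.06)); print(row(st,(.48,-.22,.17),31,-.35))
```

```text
[-0.41   0.155  2.169  0.65   0.401 -2.594] [ 0.5942635  -0.08756422  0.06977845] 0.21534587296979923 [-4.70379864  0.94918661  4.99365532] 79.85956192016602
[[-0.855 -0.063  0.515]
 [-0.054  0.998  0.034]
 [-0.516  0.001 -0.856]]
('0.0004 0.0002 0.0003 -0.1548 0.0004 -0.2569', 'rows>=1.0')
('0.0004 0.0002 0.0003 0.1965 0.0181 -0.5867', 'rows>=2.0')
('0.0341 0.0002 0.0563 0.2652 -0.6242 -0.7457', 'rows>=3.2')
```

Call:
send_rows(moves="0 0 0 -0.07 0 -0.12 -1; 0 0 0 -0.155 0 -0.257 -1; 0 0 0 -0.05 0.01 -0.4 -1; 0 0 0 0.1 0.02 -0.53 -1; 0 0 0 0.19 0.02 -0.59 -1; 0 0 0 0.19 0.02 -0.59 -1")

```text
time: 17.98
eef_pos: [0.4982, -0.0887, 0.1483]
tcp_rot: [-0.03, 0.964, 0.01, 0.266]
contact_force: [1.0, -0.3, -4.1]
opening: 0.218
finger_force: 79.2
```

Run:
```python
from h import *; from plant import ctrl
st=ctrl.get_state()
print(st["qpos"].round(3),st["eef_pos"],st["opening"],st["contact_force"],st["time"])
print(row(st,(.45,-.2,.17),31,-.35))
r=ctrl.read_camera("scene")
print("vase top",back(r,(558*.64,405*.64),.12),"skew",back(r,(610*.64,375*.64),.21),back(r,(578*.64,355*.64),.21))
# pan: dark-pixel edges. top-view homography of rim plane z=.045 into pan frame, 1px=1mm
a=cv2.imread("pics/scene0.png",0); q=np.array([.4819,-.3812,-.732])
c=np.array([(-.14,.09),(-.14,-.09),(.14,-.09),(.14,.09)])
H=cv2.getPerspectiveTransform(proj(r,rect(q,.28,.18,.045)).astype(np.float32),np.float32([(0,0),(0,180),(280,180),(280,0)]))
w=cv2.warpPerspective(a,H,(280,180)); w=cv2.GaussianBlur(w,(3,3),0).astype(int)
print("along x, rows mid"); 
for v in(60,90,120): print(v,w[v,36:250:3].tolist())
for u in(80,110,140,170,200): print(u,w[20:165:3,u].tolist())
```

```text
[-0.512 -0.22   2.352  0.513  0.61  -2.51 ] [ 0.49818416 -0.08872272  0.14830126] 0.21811442824733884 [ 1.02951591 -0.33182215 -4.14631396] 17.975
('0.0341 -0.0006 0.0561 0.1801 -0.5399 -0.2356', 'rows>=2.2')
vase top [ 0.6626 -0.2817  0.12  ] skew [ 0.7177 -0.3034  0.21  ] [ 0.7048 -0.2528  0.21  ]
along x, rows mid
60 [148, 147, 146, 146, 143, 129, 88, 60, 64, 65, 61, 51, 44, 43, 43, 43, 43, 43, 44, 44, 44, 43, 43, 42, 42, 44, 43, 42, 42, 42, 42, 42, 42, 41, 41, 40, 39, 40, 40, 40, 40, 41, 40, 41, 42, 40, 40, 40, 40, 41, 41, 41, 41, 40, 41, 41, 42, 40, 39, 46, 58, 63, 69, 94, 127, 138, 139, 139, 139, 139, 139, 139]
90 [101, 71, 65, 64, 64, 61, 57, 58, 63, 64, 60, 51, 44, 43, 44, 50, 59, 62, 63, 63, 62, 63, 62, 63, 62, 62, 63, 62, 62, 62, 63, 62, 62, 62, 62, 62, 62, 62, 62, 61, 62, 61, 62, 62, 62, 62, 62, 62, 62, 62, 62, 62, 62, 62, 63, 61, 57, 44, 37, 46, 59, 62, 62, 60, 60, 63, 63, 63, 67, 89, 120, 134]
120 [120, 135, 145, 146, 140, 110, 67, 60, 63, 63, 60, 52, 48, 48, 48, 54, 61, 64, 63, 63, 63, 63, 62, 63, 63, 63, 63, 62, 62, 63, 62, 62, 62, 62, 62, 62, 62, 62, 62, 62, 62, 62, 6
[... 471 characters left out ...]
3, 62, 63, 63, 62, 62, 64, 82, 93, 94, 94, 93, 93, 93, 93, 96, 114]
140 [148, 148, 147, 148, 148, 147, 147, 143, 122, 85, 65, 63, 55, 43, 41, 42, 43, 42, 42, 43, 46, 57, 62, 62, 63, 63, 62, 62, 62, 62, 63, 63, 63, 62, 62, 62, 63, 62, 62, 78, 93, 95, 94, 94, 94, 94, 94, 96, 111]
170 [119, 119, 128, 139, 145, 146, 147, 144, 124, 88, 67, 62, 56, 43, 40, 42, 43, 42, 42, 43, 49, 58, 62, 62, 62, 62, 62, 62, 63, 62, 62, 62, 63, 62, 62, 63, 62, 61, 62, 75, 91, 95, 95, 95, 94, 94, 94, 96, 114]
200 [142, 142, 141, 141, 141, 141, 140, 139, 123, 89, 68, 63, 57, 44, 39, 41, 43, 43, 43, 43, 45, 53, 60, 62, 62, 62, 62, 61, 61, 61, 61, 62, 62, 62, 62, 63, 63, 63, 63, 76, 91, 95, 94, 91, 83, 74, 76, 87, 106]
```

Call:
send_rows(moves="0.008 0 0.014 0.05 -0.15 -0.06 -1; 0.017 0 0.028 0.1 -0.3 -0.12 -1; 0.026 0 0.042 0.14 -0.45 -0.18 -1; 0.034 -0.0006 0.056 0.17 -0.58 -0.23 -1; 0.034 -0.0006 0.056 0.17 -0.58 -0.23 -1")

```text
time: 18.65
eef_pos: [0.4556, -0.2098, 0.1726]
tcp_rot: [0.168, 0.948, -0.047, 0.265]
contact_force: [-0.2, -0.7, -5.2]
opening: 0.214
finger_force: 79.7
```

Run:
```python
from h import *; from plant import ctrl
st=ctrl.get_state()
print(st["qpos"].round(3),st["eef_pos"],st["opening"],st["contact_force"],st["time"])
print(row(st,(.485,-.3841,.14),31,-.74))
```

```text
[-0.726 -0.291  2.358  0.351  0.589 -2.192] [ 0.45564161 -0.20979045  0.17260817] 0.2141870941323923 [-0.24875905 -0.7495179  -5.22199317] 18.65
('0.0321 0.0007 0.0532 -0.2887 -0.7685 0.3658', 'rows>=2.9')
```

Call:
send_rows(moves="0.01 0 0.016 -0.09 -0.25 0.11 -1; 0.02 0 0.033 -0.18 -0.5 0.22 -1; 0.028 0 0.046 -0.26 -0.7 0.33 -1; 0.032 0.0007 0.053 -0.289 -0.768 0.366 -1; 0.032 0.0007 0.053 -0.289 -0.768 0.366 -1; 0.032 0.0007 0.053 -0.289 -0.768 0.366 -1")

```text
time: 19.4
eef_pos: [0.485, -0.3813, 0.1386]
tcp_rot: [0.347, 0.9, -0.095, 0.248]
contact_force: [-0.1, 0.5, -4.7]
opening: 0.216
finger_force: 79.9
```

Run:
```python
from h import *; from plant import ctrl
st=ctrl.get_state()
print(st["qpos"].round(3),st["eef_pos"],st["opening"],st["contact_force"],st["time"])
for z in(.1,.09,.0855): print(row(st,(.485,-.3841,z),31,-.74))
# check held lid in scene: bright mask
r=ctrl.read_camera("scene"); cv2.imwrite("pics/s7.png",r["image"][:,:,::-1])
g=r["image"].min(2); q=np.array([.4826,-.3819,-.74])
zt=st["eef_pos"][2]-.0698+.046
H=cv2.getPerspectiveTransform(proj(r,rect(q,.28,.18,zt)).astype(np.float32),np.float32([(0,0),(0,180),(280,180),(280,0)]))
w=cv2.warpPerspective(g,H,(280,180)).astype(int)
for v in(50,65,90,115,130): print(v,w[v,30:254:4].tolist())
for u in(150,180,200,215): print(u,w[22:162:4,u].tolist())
```

```text
[-0.854  0.06   2.114  0.146  0.436 -1.805] [ 0.48495282 -0.38134846  0.13863626] 0.21630894051449576 [-0.12817433  0.53272238 -4.71245472] 19.4
('0.0005 -0.0004 0.0006 0.0910 -0.0102 0.1707', 'rows>=0.6')
('0.0005 -0.0004 0.0006 0.1166 -0.0102 0.2136', 'rows>=0.8')
('0.0005 -0.0004 0.0006 0.1281 -0.0102 0.2329', 'rows>=0.9')
50 [73, 73, 71, 70, 69, 66, 63, 61, 58, 55, 53, 49, 45, 41, 41, 45, 47, 49, 66, 61, 41, 34, 31, 28, 28, 27, 30, 37, 96, 179, 204, 205, 205, 205, 205, 205, 205, 206, 205, 205, 205, 205, 204, 204, 204, 205, 205, 198, 165, 159, 164, 163, 163, 163, 163, 163]
65 [72, 72, 71, 69, 66, 63, 62, 59, 56, 52, 50, 44, 40, 39, 44, 45, 47, 49, 57, 74, 55, 40, 34, 29, 27, 27, 25, 26, 27, 32, 50, 88, 162, 199, 205, 204, 204, 204, 203, 204, 204, 204, 204, 203, 203, 203, 202, 199, 172, 162, 162, 161, 162, 163, 162, 162]
90 [71, 71, 68, 65, 63, 60, 58, 55, 51, 46, 43, 39, 39, 48, 54, 53, 65, 85, 67, 47, 34, 31, 29, 28, 27, 27, 26, 26, 28, 29, 34, 34, 37, 41, 58, 123, 181, 202, 203, 203, 203, 203, 203, 203, 203, 203, 202, 199, 157, 148, 160, 160, 160, 160, 159, 153]
115 [40, 40, 42,
[... 503 characters left out ...]

150 [151, 137, 145, 161, 162, 170, 196, 204, 198, 154, 65, 55, 54, 29, 27, 30, 30, 34, 55, 51, 32, 76, 127, 127, 123, 127, 132, 110, 54, 78, 107, 110, 110, 110, 110]
180 [165, 164, 164, 163, 162, 175, 200, 205, 205, 204, 203, 205, 204, 204, 204, 203, 204, 203, 202, 197, 197, 194, 198, 201, 200, 198, 191, 133, 57, 77, 107, 110, 110, 105, 88]
200 [109, 120, 148, 161, 163, 180, 203, 204, 204, 203, 202, 204, 203, 204, 203, 203, 203, 203, 202, 200, 201, 201, 201, 201, 200, 197, 190, 135, 61, 66, 85, 100, 108, 108, 108]
215 [108, 109, 123, 149, 162, 176, 200, 205, 204, 201, 201, 202, 203, 203, 203, 202, 202, 203, 201, 200, 199, 200, 200, 201, 199, 197, 190, 140, 107, 108, 107, 106, 107, 106, 106]
```

Run:
```python
from h import *; from plant import ctrl
st=ctrl.get_state()
for z in(.1,.088,.085): print(row(st,(.4865,-.386,z),31,-.74))
```

```text
('0.0004 -0.0003 0.0006 0.0817 -0.0118 0.1784', 'rows>=0.6')
('0.0004 -0.0003 0.0006 0.1125 -0.0119 0.2298', 'rows>=0.8')
('0.0004 -0.0003 0.0006 0.1202 -0.0119 0.2427', 'rows>=0.9')
```

Call:
send_rows(moves="0 0 0 0.04 -0.012 0.09 -1; 0 0 0 0.082 -0.012 0.178 -1; 0 0 0 0.1 -0.012 0.21 -1; 0 0 0 0.1125 -0.012 0.23 -1; 0 0 0 0.1125 -0.012 0.23 -1; 0 0 0 0.1125 -0.012 0.23 -1")

```text
time: 20.2
eef_pos: [0.4869, -0.3879, 0.0897]
tcp_rot: [0.347, 0.899, -0.097, 0.25]
contact_force: [-0.1, -0.0, -3.6]
opening: 0.213
finger_force: 79.7
```

Run:
```python
from h import *; from plant import ctrl
st=ctrl.get_state()
print(st["qpos"].round(3),st["eef_pos"],st["contact_force"],st["time"])
print((R.from_quat(st["tcp_rot"]).as_matrix()-goal(31,-.74)).round(3))
```

```text
[-0.86   0.155  2.121  0.194  0.332 -1.859] [ 0.48694506 -0.38791902  0.08966946] [-0.11647671 -0.03502536 -3.62012286] 20.2
[[-0.001 -0.002  0.002]
 [-0.002  0.002  0.   ]
 [-0.001 -0.     0.001]]
```

Call:
send_rows(moves="0 0 0 0.006 0.006 0.009 -1; 0 0 0 0.0105 0.006 0.016 -1; 0 0 0 0.0105 0.006 0.016 -1")

```text
time: 20.58
eef_pos: [0.4873, -0.3866, 0.0849]
tcp_rot: [0.347, 0.899, -0.096, 0.249]
contact_force: [-0.1, -0.1, -4.7]
opening: 0.217
finger_force: 79.9
```

Call:
send_rows(moves="0 0 0 0.0026 0 0.0043 -1; 0 0 0 0.0026 0 0.0043 -1; 0 0 0 0.0026 0 0.0043 -1")

```text
time: 20.95
eef_pos: [0.4876, -0.3869, 0.0848]
tcp_rot: [0.347, 0.899, -0.097, 0.25]
contact_force: [-3.6, 3.9, 3.3]
opening: 0.215
finger_force: 81.1
```

Contact at the expected height. I'll release and retreat.

Call:
send_rows(moves="0 0 0 -0.002 0 -0.003 0; 0 0 0 -0.002 0 -0.003 1; 0 0 0 -0.002 0 -0.003 1; 0 0 0 -0.002 0 -0.003 1; 0 0 0 -0.002 0 -0.003 1; 0 0 0 -0.002 0 -0.1 1; 0 0 0 -0.05 0 -0.3 1; 0 0 0 -0.1 0 -0.5 1; 0 0 0 -0.1 0 -0.8 1; 0 0 0 -0.1 0 -0.9 1; 0 0 0 -0.1 0 -0.9 1; 0 0 0 -0.1 0 -0.9 1")

```text
time: 22.45
eef_pos: [0.4311, -0.3355, 0.247]
tcp_rot: [0.347, 0.899, -0.096, 0.248]
contact_force: [0.3, 0.5, 0.5]
opening: 1.002
finger_force: 0.0
```

Run:
```python
from h import *; from plant import ctrl
st=ctrl.get_state()
print(st["qpos"].round(3),st["eef_pos"],st["opening"],st["contact_force"],st["time"])
def show(n,q,zt):
    r=ctrl.read_camera(n); g=r["image"].min(2)
    H=cv2.getPerspectiveTransform(proj(r,rect(q,.28,.18,zt)).astype(np.float32),np.float32([(0,0),(0,180),(280,180),(280,0)]))
    w=cv2.warpPerspective(g,H,(280,180)).astype(int); print(n)
    for v in(60,120): print(v,"near",w[v,30:80:3].tolist(),"far",w[v,205:255:3].tolist())
    for u in(75,205): print(u,"L",w[25:70:3,u].tolist(),"R",w[110:158:3,u].tolist())
q=np.array([.4826,-.3819,-.74])
for n in("scene","side"): show(n,q,.061)
```

```text
[-0.879 -0.264  2.191  0.115  0.683 -1.782] [ 0.43109534 -0.33551964  0.24702835] 1.0019670597729748 [0.26825287 0.48054735 0.47187618] 22.45
scene
60 near [62, 58, 37, 29, 27, 27, 26, 26, 27, 27, 28, 28, 30, 59, 129, 183, 198] far [196, 196, 196, 196, 197, 196, 193, 175, 149, 152, 157, 157, 157, 157, 157, 157, 157]
120 near [105, 64, 51, 50, 46, 40, 35, 33, 30, 35, 62, 87, 71, 40, 32, 32, 31] far [194, 194, 194, 193, 194, 194, 191, 167, 116, 84, 82, 88, 99, 108, 127, 133, 126]
75 L [54, 82, 111, 130, 131, 122, 131, 156, 167, 170, 175, 179, 183, 179, 172] R [35, 36, 34, 33, 31, 32, 33, 32, 29, 28, 29, 30, 27, 27, 26, 27]
205 L [159, 158, 158, 158, 158, 158, 167, 185, 196, 198, 199, 197, 196, 196, 197] R [194, 194, 195, 194, 193, 192, 185, 155, 100, 84, 101, 95, 84, 85, 96, 103]
side
60 near [72, 79, 83, 83, 80, 86, 132, 166, 189, 208, 223, 227, 226, 225, 225, 225, 225] far [223, 223, 222, 222, 222, 222, 216, 206, 194, 184, 181, 178, 178, 179, 179, 179, 179]
120 near [150, 144, 139, 136, 142, 133, 136, 161, 182, 203, 218, 224, 224, 223, 222, 222, 221] far [76, 126, 183, 214, 219, 219, 212, 198, 183, 177, 178, 176, 168, 161, 158, 157, 163]
75 L [72, 73, 76, 95, 122, 149, 174, 201, 219, 225, 227, 226, 225, 225, 224] R [223, 223, 222, 222, 222, 222, 222, 220, 210, 194, 175, 172, 174, 176, 177, 175]
205 L [170, 173, 163, 135, 138, 153, 175, 199, 219, 221, 223, 223, 223, 222, 222] R [212, 185, 137, 78, 77, 73, 68, 63, 67, 86, 111, 151, 174, 183, 184, 185]
```

The lid on the pan measures within about 3 mm of centre, and the arm is clear of everything.

```bash
python3 -c "
from plant import ctrl
print(ctrl.sign_off())"
```

```text
the job is handed in; nothing more can be done
None
```

The job is handed in: the left lid was the bowed one, and I tipped it onto the stone and then laid it flat in the red tray; the true lid sits on the bread pan within about 3 mm of centre by the cameras, both are released, the mill, box and vase were left alone, and the sign-off gave no verdict.

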